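# Back off the knurled sprocket locking ring

### The arm

A 6-joint arm with a two-finger parallel gripper is mounted at the origin on a cart in front of the work surface, level with it; the furniture and walls round the work are solid. World frame = base frame: x ahead of the robot, y to its left, z up, the work surface at z = 0. Lengths are in m, angles in degrees, forces in N, time in s.
With the tool pointing down it reaches from about 0.425 to 0.95 m from the base axis. Payload 3.5 kg.
Tool frame: the origin (TCP) lies at the very end of the fingers, on their centre line; the grasp point (between the pads) lies 19 mm behind it; z points along the fingers, y is the line along which they close (so a half turn about z gives the same grasp; the last joint's range is limited). The gripper opens to 85 mm and grips with 20 to 120 N. Pads are 22 mm wide; open, the fingers measure 114 mm over their backs; the gripper's body (76 mm by 85 mm) begins 54 mm behind the grasp point. The pads swing forward as they close: fully open they stand 13 mm farther back than shut.
Start: joints at [-81.245, 16.404, 90.338, -0, 73.258, -8.594], TCP at [0.201, -0.644, 0.21] pointing down, gripper open.
Joint ranges: [-158.93, 158.93], [-51.34, 127.21], [12.03, 142.37], [-87.48, 267.48], [13.55, 161.25], [-162.69, 162.69]. Speed limits (degrees/s): [159.86, 159.86, 180, 180, 180, 180].

### API

Orientations are given as a 3x3 rotation matrix whose columns are the frame's x, y, z axes.
In Python, from station import * gives the robot as it stands.
- The arm moves only by the tool carry_out, never from a script. Its argument "series" is a list of rows, each an object of numbers: "tx", "ty", "tz": the shift along the tool's x, y, z in m; "rx", "ry", "rz": the turn, a rotation vector about the tool's x, y, z in rad; "hand": the finger opening in m, from 0 to 0.0854. In form: [{"tx": .., "ty": .., "tz": .., "rx": .., "ry": .., "rz": .., "hand": ..}, ...]. A call has 1 to 5 rows; each row is the pose to reach, as a shift and turn from the pose commanded when the call began, along the tool's axes at that moment; what a row does not reach only later rows make up. A row lasts 1/8 s, in which the tool goes at most 62.5 mm and 10.7 degrees, less where a joint would pass 70% of its speed; a pose out of reach is approached as far as the arm can. A call with a gripper value outside its range is refused whole. The fingers move at their own pace and stop on an object; "grip_force" is the grip in N (left out, the last holds). Time passes only in rows, so rows that repeat a pose let the fingers close. It gives the time, the measured TCP pose, the force, the opening and the grip force at its end, in the units of the state.
- observe(): the state, without advancing time (a new reading comes with each control period).
- read_camera(name): name is "side" or "top"; returns a dict with "image" (384x512x3 uint8, red, green, blue), "depth" (384x512 float32, m along the optical axis (not along the pixel's ray), 0 where there is no reading), "K" (3x3 intrinsics, pixels), "k1" (the pictures are not rectified: a ray, as slopes to the right and down, at radius r is drawn at 1 + k1 r^2 times it, then the intrinsics apply), "rvec" (rotation vector, rad) and "tvec" (3), from world to camera coordinates, as OpenCV has them. Camera axes: x right, y down, z forward; pixel columns grow to the right and rows downward; lengths in m; the calibration is good to about 2 mm. A picture is of the moment at which its call begins.
- job_done(): hands the job in; it is judged then, once.
Trained networks look in the newest picture that a camera, given by its name, has taken for a name from the list of things; names that differ only in an ending like _2 or _b are one class to them, and where a whole thing is asked for, a point or a joint stands for the part that bears it (a point fixed in the world has none). Each returns a list of dicts, best first, with "score" (0 to 1); they miss things now and then, are a little off and sometimes report something else, mostly with a low value. They report only what shows in the picture. A call takes as long as a camera call.
- find_in(camera, query): "position" ([row, column] in pixels, amid what is visible of it).
- regions_of(camera, query): "mask" (384x512 bool, what is visible of it) and "position" ([row, column] in pixels, amid what is visible of it).
The state is a dict: "time_s": time; "joint_positions": joint angles; "qvel": joint speeds; "joint_torque": joint torques, N m; "ee_pos": TCP position; "eef_rot": TCP orientation; "force": force on the tool from outside, world axes, zero at the start; "moment": the same for the moment, N m; "width": opening from 0.0 (shut) to 1.0 (fully open); "gripper_force": force on a finger pad.
Only numpy, scipy, OpenCV 4.12 (cv2) and the standard library are available. Lean on these libraries where they do the work, as an engineer would, in place of code of your own. Each camera call takes 0.05 s, during which the arm holds its last target. There are 200 camera calls.

### The job

The knurled locking ring on top of the sprocket stand has to be slackened by a counted amount. With a fingertip on the outside of its rim, never gripping across the ring, roll it counter-clockwise as seen from above until its white line has passed the fixed red pointer once and has come round to stand at the pointer for the second time, then move clear. Do not grasp anything, do not shove or lift the stand, and leave the tools and parts lying around it where they are.

Things in the scene. Friction and masses are not known exactly. Their poses are not given: they have to be found in the camera images.
- ring (a joint): turn of the locking ring about the vertical spindle, in rad, growing counter-clockwise seen from above (loosening). The white line stands at the red pointer at 0 and again at 6.283, so 0 is the first meeting and 6.283 the second. It starts between -3.6 and -1.4. Nothing stops it near 6.283 (stops at -6.0 and 12.57). It turns against a steady friction of 0.04 Nm (about 1.2 N at the rim), stays where it is left and rises 4 mm a turn.
- ring_centre (a point): centre of the locking ring, on its axis, halfway up. The ring is an upright-axis disc of 28 mm height, 67 mm across the knurl (36 upright ridges, outer radius 33.5 mm), black, with a white line 5 mm wide along a radius of its top and down its side. Its underside lies about 3 mm above the sprocket at the start. A low brass cap, radius 12 mm, stands 6 mm proud in the middle of its top. The z axis is up; the line lies along this point's own -x.
- line_end (a point): outer upper end of the white line, on the ring's rim
- pointer_tip (a point): tip of the fixed red pointer on the stand, 38 mm from the ring's axis and 45 mm over the bench, which is 4 mm or more below the ring's underside; its small post stands behind it, up to 66 mm from the axis
- stand: loose grey steel stand, about 3.4 kg in all (varies), held by its weight alone: plate 150 x 130 x 18 mm, on it a boss with a 70 mm toothed sprocket (its top 46 mm over the bench), the spindle and the ring. Origin at the centre of the plate's underside, below the ring's axis; x and y along the plate's edges, the pointer on its -x side. All round the ring there is free room for a finger above 50 mm over the bench.
- axle_nut: loose bare hexagon nut 24 x 27 x 13 mm lying on a corner of the stand's plate; origin at the centre of its underside; leave alone
- spanner_13: loose bright spanner 164 x 27 x 8 mm beside the stand; leave alone
- screwdriver_green: loose screwdriver with green handle, 160 x 27 x 27 mm, beside the stand; leave alone
- thread_lock: small red bottle with white cap, 32 mm across, 85 mm tall, standing loose beside the stand; leave alone
- marker_blue: loose blue marker pen 130 x 18 x 18 mm in front of the stand; leave alone
- hex_key_6: loose dark hex key 103 x 37 x 7 mm beside the stand; leave alone

How it is judged (in metres and radians):
On the way:
1. the white line reaches the pointer for the first time, turned by the fingers (value of joint ring between -0.3 and 0.6 rad and contact force between the fingers and ring above 0.2 N).
At the end, for the whole second after the job is handed in: the ring rests with its white line at the pointer for the second time (joint 6.283, within 0.26 rad, 15 degrees), the stand stands flat within 20 mm of where it was, and each bystander lies within 30 mm of where it was (value of joint ring between 6.023 and 6.543 rad and velocity of joint ring between -0.05 and 0.05 rad/s and distance of stand from where it was at the start of the episode below 0.02 m and angle between stand's own z axis and vertical below 0.05 rad and linear speed of stand below 0.01 m/s and distance of each of spanner_13, screwdriver_green, thread_lock, marker_blue, hex_key_6, axle_nut from where it was at the start of the episode below 0.03 m); the robot touches nothing.
It fails at once if the ring is gripped across (fingers touching it while the gripper is centred over it) (horizontal distance between the grasp point and ring_centre below 0.02 m and contact force between the fingers and ring above 0.5 N).
It fails at once if the stand is lifted or tipped (height (world z) of stand above 0.008 m or angle between stand's own z axis and vertical above 0.1 rad).
It fails at once if the stand is shoved more than 20 mm (distance of stand from where it was at the start of the episode above 0.02 m).
It fails at once if a bystander is moved more than 30 mm (distance of any of spanner_13, screwdriver_green, thread_lock, marker_blue, hex_key_6, axle_nut from where it was at the start of the episode above 0.03 m).
It also fails if it takes over 72 s, if anything falls off the work surface, if the arm or the gripper's body presses on something with over 40 N, if the wrist force passes 120 N, or if a joint passes its speed limit or range.

## Working session

There is one attempt and no reset: what is moved stays moved. The work goes in short steps, Python scripts to look and compute and a tool call to move; the robot and the scene stay as the last step left them, time stands still between calls to the robot, and variables do not carry over. Pictures are saved under pics/ and viewed, at most 10 in all, crops included, and the job is handed in when it is done.

Besides the shell and the picture viewer there is one more tool, called after "Emit:" by a JSON object that holds its "api" and its "payload", one argument or row to a line. carry_out: Moves the arm, as the interface text tells. Its arguments: {"type":"object","properties":{"series":{"type":"array"},"grip_force":{"type":"number"}},"required":["series"]}

```bash
mkdir -p pics; cat > h.py <<'E'
from station import *
import numpy as np, cv2
def world(c,row,col,d=None,z=None):
    K=c["K"];x=(col-K[0,2])/K[0,0];y=(row-K[1,2])/K[1,1]
    a,b=x,y
    for _ in range(20):
        f=1+c["k1"]*(a*a+b*b);a,b=x/f,y/f
    R,_=cv2.Rodrigues(np.array(c["rvec"],float));t=np.array(c["tvec"],float).ravel()
    o=-R.T@t;v=R.T@np.array([a,b,1.])
    if d is None: d=(z-o[2])/v[2]
    return o+v*d
E
python3 - <<'E'
from h import *
s=observe();print(s["time_s"],s["ee_pos"],np.round(s["eef_rot"],3).tolist(),s["width"])
for n in("top","side"):
    c=read_camera(n);cv2.imwrite(f"pics/{n}0.png",c["image"][:,:,::-1])
    c["K"]=np.array(c["K"])
    for q in("ring","ring_centre","line_end","pointer_tip","stand","axle_nut","spanner_13","screwdriver_green","thread_lock","marker_blue","hex_key_6"):
        for f in find_in(n,q)[:1]:
            r,k=f["position"];d=c["depth"][int(r),int(k)]
            print(n,q,round(f["score"],2),np.round([r,k],1),np.round(world(c,r,k,d),3) if d else None)
E
```

```text
0.0 [ 0.20121589 -0.64355966  0.2081177 ] [[0.954, 0.298, -0.0], [0.298, -0.954, 0.002], [0.0, -0.002, -1.0]] 1.0018638245601288
top ring 0.97 [189.  227.7] [0.584 0.078 0.08 ]
top ring_centre 0.55 [187.1 233.3] [0.588 0.065 0.083]
top line_end 0.91 [188.1 230.1] [0.586 0.072 0.081]
top pointer_tip 0.71 [189.8 230.3] [0.582 0.072 0.081]
top stand 0.69 [192.1 229.3] [0.576 0.074 0.079]
top spanner_13 0.85 [176.6 286.5] [ 0.63  -0.071  0.003]
top screwdriver_green 0.87 [257.1 161. ] [0.423 0.239 0.026]
top thread_lock 0.73 [204.3 173.8] [0.546 0.205 0.074]
top marker_blue 0.9 [234.4 246.6] [0.48  0.031 0.013]
side ring 0.74 [181.4 269.3] [0.587 0.046 0.075]
side ring_centre 0.62 [181.9 268.6] [0.585 0.045 0.075]
side line_end 0.93 [180.6 271.4] [0.592 0.051 0.075]
side pointer_tip 0.37 [233.5 302.9] [ 0.64  -0.071  0.004]
side stand 0.81 [199.2 266. ] [0.581 0.05  0.029]
side spanner_13 0.55 [229.4 304.4] [ 0.649 -0.049  0.001]
side screwdriver_green 0.69 [175.8 190.6] [0.408 0.223 0.023]
side thread_lock 0.54 [168.7 242.1] [0.542 0.196 0.048]
side marker_blue 0.51 [213.7 221.4] [0.475 0.019 0.014]
side hex_key_6 0.68 [246.2 316.4] [ 0.656 -0.116  0.   ]
```

```bash
python3 - <<'E'
import cv2,numpy as np
a=cv2.imread("pics/top0.png")[130:290,130:340];b=cv2.imread("pics/side0.png")[130:270,160:360]
a=cv2.resize(a,(787,600),interpolation=cv2.INTER_CUBIC);cv2.imwrite("pics/t1.png",a)
cv2.imwrite("pics/s1.png",cv2.resize(b,(800,560),interpolation=cv2.INTER_CUBIC))
from h import *
c=read_camera("top")
# ring top surface: points with height 0.075..0.09
P=[]
for r in range(160,215):
    for k in range(200,260):
        d=c["depth"][r,k]
        if d: 
            p=world(c,r,k,d)
            if .068<p[2]<.1:P.append(p)
P=np.array(P);print(len(P),P.mean(0),P.min(0),P.max(0),np.median(P,0))
(cx,cy),rr=cv2.minEnclosingCircle((P[:,:2]*1000).astype(np.float32));print(cx,cy,rr)
for n in("top","side"):
  c=read_camera(n);m=regions_of(n,"ring")[0]["mask"]
  r,k=np.where(m);print(n,r.min(),r.max(),k.min(),k.max(),m.sum())
  d=[world(c,i,j,c["depth"][i,j]) for i,j in zip(r,k) if c["depth"][i,j]>0];d=np.array(d)
  t=d[(d[:,2]>.06)];print(len(t),np.percentile(t,[2,50,98],axis=0).round(4).tolist())
E
```

```text
574 [0.58865138 0.07163545 0.07679624] [0.55769934 0.03899766 0.06910406] [0.62157953 0.10386566 0.08530581] [0.58855448 0.07219337 0.07662784]
589.5367431640625 71.53797912597656 33.34184646606445
top 174 201 217 244 610
583 [[0.5588, 0.0415, 0.068], [0.5879, 0.0721, 0.0766], [0.6181, 0.1011, 0.0827]]Traceback (most recent call last):
  File "<stdin>", line 18, in <module>
IndexError: list index out of range
```

View pics/t1.png

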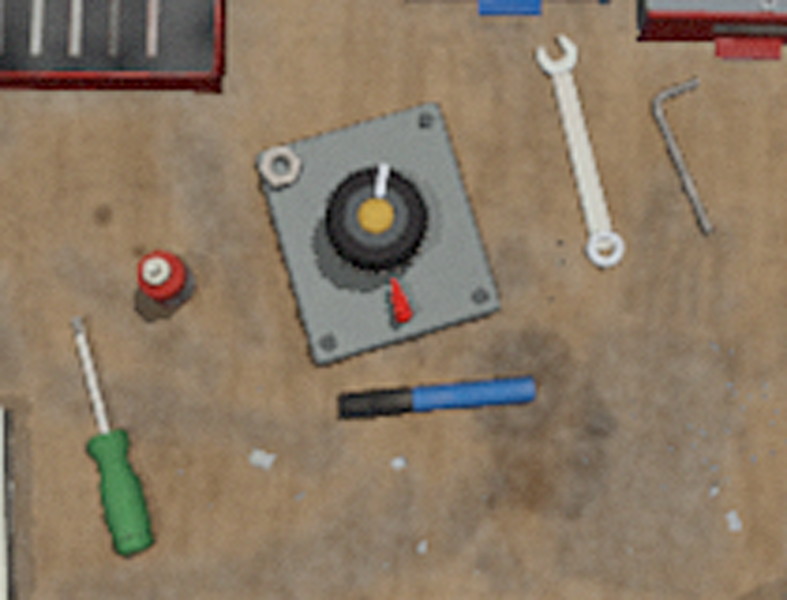

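View pics/s1.png

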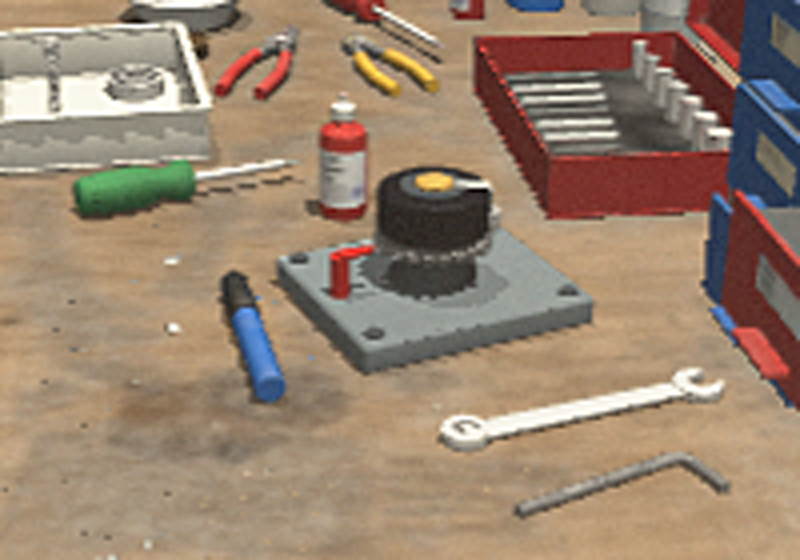

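The top crop shows the ring at crop (377,218), its white line pointing away from the robot at (383,165), and the red pointer on the near side at (395,280). The side crop shows clear room all round the ring. From this the ring centre is about (0.589, 0.0715), its top is at z≈0.077, and the joint starts at about -3.55 rad. I'll shut the gripper and roll its outside faces round the rim at z≈0.056.

Emit:
{"api": "carry_out", "payload": {
  "series": [
    {"tx": 0.044, "ty": -0.037, "hand": 0},
    {"tx": 0.088, "ty": -0.075, "hand": 0},
    {"tx": 0.132, "ty": -0.112, "hand": 0},
    {"tx": 0.176, "ty": -0.15, "hand": 0},
    {"tx": 0.22, "ty": -0.187, "hand": 0}
  ],
  "grip_force": 20
}}

```text
$.series[0]: bad value
```

Emit:
{"api": "carry_out", "payload": {
  "series": [
    {"tx": 0.044, "ty": -0.037, "hand": 0},
    {"tx": 0.088, "ty": -0.075, "hand": 0},
    {"tx": 0.132, "ty": -0.112, "hand": 0},
    {"tx": 0.176, "ty": -0.15, "hand": 0},
    {"tx": 0.22, "ty": -0.187, "hand": 0}
  ]
}}

```text
$.series[0]: bad value
```

Emit:
{"api": "carry_out", "payload": {
  "series": [
    {"tx": 0.044, "ty": -0.04, "hand": 0},
    {"tx": 0.088, "ty": -0.08, "hand": 0},
    {"tx": 0.133, "ty": -0.118, "hand": 0},
    {"tx": 0.133, "ty": -0.118, "tz": 0.04, "hand": 0},
    {"tx": 0.133, "ty": -0.118, "tz": 0.08, "hand": 0}
  ]
}}

```text
$.series[0]: bad value
```

Emit:
{"api": "carry_out", "payload": {
  "series": [
    {"tx": 0.044, "ty": -0.037, "tz": 0.0, "rx": 0.0, "ry": 0.0, "rz": 0.0, "hand": 0.0},
    {"tx": 0.088, "ty": -0.075, "tz": 0.0, "rx": 0.0, "ry": 0.0, "rz": 0.0, "hand": 0.0},
    {"tx": 0.132, "ty": -0.112, "tz": 0.0, "rx": 0.0, "ry": 0.0, "rz": 0.0, "hand": 0.0},
    {"tx": 0.176, "ty": -0.15, "tz": 0.0, "rx": 0.0, "ry": 0.0, "rz": 0.0, "hand": 0.0},
    {"tx": 0.22, "ty": -0.187, "tz": 0.0, "rx": 0.0, "ry": 0.0, "rz": 0.0, "hand": 0.0}
  ],
  "grip_force": 20
}}

```text
time_s: 2.08
ee_pos: [0.3563, -0.3985, 0.2098]
eef_rot: [[0.955, 0.298, 0.001], [0.298, -0.955, -0.001], [0.0, 0.001, -1.0]]
force: [0.4, 0.2, -0.4]
width: -0.003
gripper_force: 0.0
```

Emit:
{"api": "carry_out", "payload": {
  "series": [
    {"tx": 0.044, "ty": -0.037, "tz": 0.0, "rx": 0.0, "ry": 0.0, "rz": 0.0, "hand": 0.0},
    {"tx": 0.088, "ty": -0.075, "tz": 0.0, "rx": 0.0, "ry": 0.0, "rz": 0.0, "hand": 0.0},
    {"tx": 0.132, "ty": -0.112, "tz": 0.0, "rx": 0.0, "ry": 0.0, "rz": 0.0, "hand": 0.0},
    {"tx": 0.176, "ty": -0.15, "tz": 0.0, "rx": 0.0, "ry": 0.0, "rz": 0.0, "hand": 0.0},
    {"tx": 0.22, "ty": -0.187, "tz": 0.0, "rx": 0.0, "ry": 0.0, "rz": 0.0, "hand": 0.0}
  ]
}}

```text
time_s: 2.7
ee_pos: [0.5106, -0.1544, 0.21]
eef_rot: [[0.955, 0.298, 0.001], [0.298, -0.955, -0.001], [0.001, 0.001, -1.0]]
force: [0.1, -0.8, -0.5]
width: -0.005
gripper_force: 0.0
```

Emit:
{"api": "carry_out", "payload": {
  "series": [
    {"tx": 0.044, "ty": -0.04, "tz": 0.0, "rx": 0.0, "ry": 0.0, "rz": 0.0, "hand": 0.0},
    {"tx": 0.088, "ty": -0.08, "tz": 0.0, "rx": 0.0, "ry": 0.0, "rz": 0.0, "hand": 0.0},
    {"tx": 0.133, "ty": -0.118, "tz": 0.0, "rx": 0.0, "ry": 0.0, "rz": 0.0, "hand": 0.0},
    {"tx": 0.133, "ty": -0.118, "tz": 0.04, "rx": 0.0, "ry": 0.0, "rz": 0.0, "hand": 0.0},
    {"tx": 0.133, "ty": -0.118, "tz": 0.08, "rx": 0.0, "ry": 0.0, "rz": 0.0, "hand": 0.0}
  ]
}}

```text
time_s: 3.32
ee_pos: [0.6024, -0.0027, 0.1293]
eef_rot: [[0.954, 0.3, 0.002], [0.3, -0.954, -0.0], [0.002, 0.001, -1.0]]
force: [0.6, 0.3, -0.6]
width: 0.003
gripper_force: 0.0
```

Emit:
{"api": "carry_out", "payload": {
  "series": [
    {"tx": 0.0, "ty": 0.0, "tz": 0.04, "rx": 0.0, "ry": 0.0, "rz": 0.0, "hand": 0.0},
    {"tx": 0.0, "ty": 0.0, "tz": 0.073, "rx": 0.0, "ry": 0.0, "rz": 0.0, "hand": 0.0},
    {"tx": 0.0, "ty": -0.012, "tz": 0.073, "rx": 0.0, "ry": 0.0, "rz": 0.0, "hand": 0.0},
    {"tx": 0.0, "ty": -0.022, "tz": 0.073, "rx": 0.0, "ry": 0.0, "rz": 0.0, "hand": 0.0},
    {"tx": 0.0, "ty": -0.024, "tz": 0.073, "rx": 0.0, "ry": 0.0, "rz": 0.0, "hand": 0.0}
  ]
}}

```text
time_s: 3.95
ee_pos: [0.5956, 0.02, 0.0588]
eef_rot: [[0.954, 0.299, 0.004], [0.299, -0.954, -0.0], [0.003, 0.002, -1.0]]
force: [0.9, -0.9, 0.7]
width: -0.001
gripper_force: 0.0
```

```bash
python3 - <<'E'
from h import *
ims=[]
for n,(r0,r1,k0,k1) in {"top":(155,235,180,285),"side":(140,220,220,325)}.items():
    c=read_camera(n);ims.append(cv2.resize(c["image"][r0:r1,k0:k1,::-1],(394,300),interpolation=cv2.INTER_CUBIC))
cv2.imwrite("pics/a.png",np.hstack(ims))
s=observe();print(s["force"],s["ee_pos"])
E
```

```text
[ 0.52538234  0.31367956 -0.16030681] [0.59547098 0.0195103  0.05845003]
```

View pics/a.png

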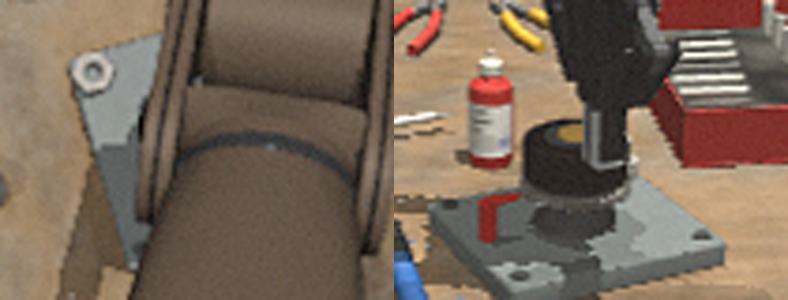

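The top view is blocked by the arm. The side view shows the shut fingers just beside the rim, above the pointer level. Next I'll probe inwards.

Emit:
{"api": "carry_out", "payload": {
  "series": [
    {"tx": 0.0, "ty": -0.001, "tz": 0.002, "rx": 0.0, "ry": 0.0, "rz": 0.0, "hand": 0.0},
    {"tx": 0.0, "ty": -0.002, "tz": 0.002, "rx": 0.0, "ry": 0.0, "rz": 0.0, "hand": 0.0},
    {"tx": 0.0, "ty": -0.003, "tz": 0.002, "rx": 0.0, "ry": 0.0, "rz": 0.0, "hand": 0.0},
    {"tx": 0.0, "ty": -0.003, "tz": 0.002, "rx": 0.0, "ry": 0.0, "rz": 0.0, "hand": 0.0}
  ]
}}

```text
time_s: 4.55
ee_pos: [0.5934, 0.0219, 0.0545]
eef_rot: [[0.955, 0.298, -0.0], [0.298, -0.955, 0.0], [-0.0, -0.0, -1.0]]
force: [0.9, -0.3, 0.0]
width: -0.002
gripper_force: 0.0
```

Emit:
{"api": "carry_out", "payload": {
  "series": [
    {"tx": 0.0, "ty": -0.001, "tz": -0.001, "rx": 0.0, "ry": 0.0, "rz": 0.0, "hand": 0.0},
    {"tx": 0.0, "ty": -0.002, "tz": -0.001, "rx": 0.0, "ry": 0.0, "rz": 0.0, "hand": 0.0},
    {"tx": 0.0, "ty": -0.003, "tz": -0.001, "rx": 0.0, "ry": 0.0, "rz": 0.0, "hand": 0.0}
  ]
}}

```text
time_s: 4.92
ee_pos: [0.5926, 0.0249, 0.0556]
eef_rot: [[0.954, 0.298, 0.0], [0.298, -0.954, 0.0], [0.0, 0.0, -1.0]]
force: [0.4, 0.1, 0.2]
width: -0.003
gripper_force: 0.0
```

Emit:
{"api": "carry_out", "payload": {
  "series": [
    {"tx": 0.0, "ty": -0.001, "tz": 0.0, "rx": 0.0, "ry": 0.0, "rz": 0.0, "hand": 0.0},
    {"tx": 0.0, "ty": -0.002, "tz": 0.0, "rx": 0.0, "ry": 0.0, "rz": 0.0, "hand": 0.0},
    {"tx": 0.0, "ty": -0.003, "tz": 0.0, "rx": 0.0, "ry": 0.0, "rz": 0.0, "hand": 0.0}
  ]
}}

```text
time_s: 5.3
ee_pos: [0.5916, 0.0278, 0.0555]
eef_rot: [[0.954, 0.298, -0.0], [0.298, -0.954, -0.0], [-0.0, 0.0, -1.0]]
force: [0.7, -0.1, -0.6]
width: -0.007
gripper_force: 0.0
```

Emit:
{"api": "carry_out", "payload": {
  "series": [
    {"tx": 0.0, "ty": -0.001, "tz": 0.0, "rx": 0.0, "ry": 0.0, "rz": 0.0, "hand": 0.0},
    {"tx": 0.0, "ty": -0.002, "tz": 0.0, "rx": 0.0, "ry": 0.0, "rz": 0.0, "hand": 0.0},
    {"tx": 0.0, "ty": -0.002, "tz": 0.0, "rx": 0.0, "ry": 0.0, "rz": 0.0, "hand": 0.0}
  ]
}}

```text
time_s: 5.68
ee_pos: [0.5911, 0.0297, 0.0555]
eef_rot: [[0.954, 0.298, 0.0], [0.298, -0.954, 0.0], [0.0, -0.0, -1.0]]
force: [-0.4, -0.1, -0.1]
width: -0.001
gripper_force: 0.0
```

Emit:
{"api": "carry_out", "payload": {
  "series": [
    {"tx": 0.0, "ty": -0.001, "tz": 0.0, "rx": 0.0, "ry": 0.0, "rz": 0.0, "hand": 0.0},
    {"tx": 0.0, "ty": -0.002, "tz": 0.0, "rx": 0.0, "ry": 0.0, "rz": 0.0, "hand": 0.0},
    {"tx": 0.0, "ty": -0.002, "tz": 0.0, "rx": 0.0, "ry": 0.0, "rz": 0.0, "hand": 0.0}
  ]
}}

```text
time_s: 6.05
ee_pos: [0.5904, 0.0316, 0.0555]
eef_rot: [[0.954, 0.298, -0.0], [0.298, -0.954, 0.0], [-0.0, -0.0, -1.0]]
force: [-0.6, -0.6, 0.4]
width: 0.002
gripper_force: 0.0
```

```bash
python3 - <<'E'
from h import *
c=read_camera("side");cv2.imwrite("pics/b.png",cv2.resize(c["image"][140:215,220:320,::-1],(800,600),interpolation=cv2.INTER_CUBIC))
s=observe();print(s["force"],s["ee_pos"])
E
```

```text
[ 0.23910232 -0.23648412  1.02648697] [0.59047235 0.03155616 0.05551208]
```

View pics/b.png

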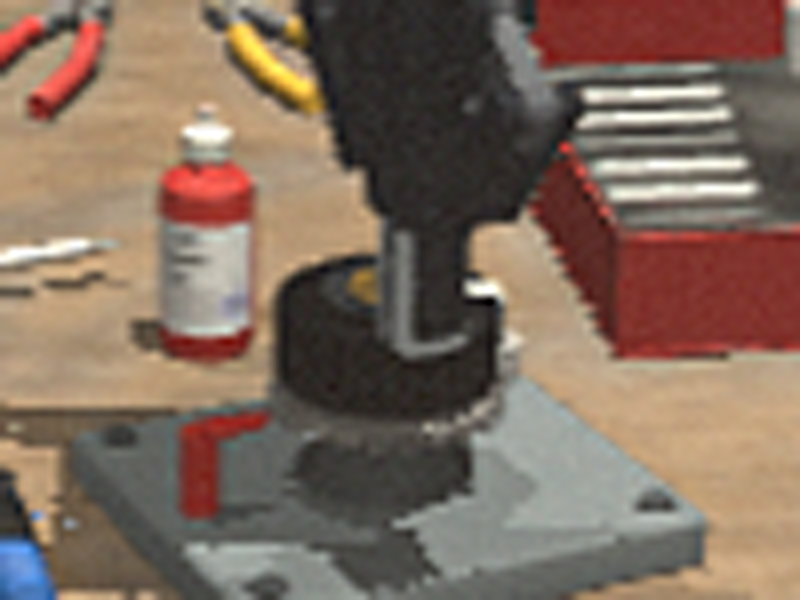

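```bash
python3 - <<'E'
from h import *
c=read_camera("side");R,_=cv2.Rodrigues(np.array(c["rvec"],float))
K=np.array(c["K"])
def pr(p):
    q=R@np.array(p)+np.array(c["tvec"]).ravel();a,b=q[:2]/q[2];f=1+c["k1"]*(a*a+b*b)
    return (K[0,2]+K[0,0]*a*f-220)*8,(K[1,2]+K[1,1]*b*f-140)*8
C=np.array([.589,.0715]);Y=np.array([.298,-.954])
for nm,p in dict(tcp=[.5905,.0316,.0555],ctop=[*C,.083],rimtop=[*(C+.0335*Y),.077],rimbot=[*(C+.0335*Y),.049],ptr=[*(C-.038*np.array([.954,.298])),.045]).items(): print(nm,np.round(pr(p)))
# depth profile on finger, ring
for r in range(172,196,2):
    print(r,[np.round(world(c,r,k,c["depth"][r,k])*1000).astype(int).tolist() for k in(262,273,276,279)])
E
```

```text
tcp [415. 415.]
ctop [388. 271.]
rimtop [442. 333.]
rimbot [438. 422.]
ptr [268. 413.]
172 [[578, 95, 79], [589, 18, 110], [597, 22, 107], [658, 276, 0]]
174 [[576, 85, 78], [589, 18, 105], [596, 19, 104], [654, 258, 2]]
176 [[574, 75, 77], [589, 17, 100], [597, 24, 97], [613, 66, 79]]
178 [[572, 60, 78], [589, 17, 96], [597, 21, 94], [612, 59, 77]]
180 [[571, 54, 76], [590, 18, 91], [597, 20, 90], [611, 54, 74]]
182 [[570, 49, 73], [590, 21, 85], [598, 27, 81], [610, 49, 71]]
184 [[570, 45, 70], [594, 40, 71], [602, 45, 69], [610, 48, 67]]
186 [[570, 45, 65], [595, 41, 65], [602, 45, 63], [609, 44, 64]]
188 [[571, 48, 59], [595, 41, 61], [603, 45, 58], [611, 51, 55]]
190 [[571, 48, 54], [595, 40, 56], [603, 46, 53], [612, 58, 47]]
192 [[571, 51, 47], [598, 57, 43], [603, 47, 47], [611, 49, 46]]
194 [[570, 43, 46], [596, 43, 45], [604, 48, 42], [621, 95, 18]]
```

The depth shows the finger's lower end at z≈0.082, above the ring's top, although the reported TCP z is 0.0555. That is why there was no contact. I'll back off, lower the tool beside the ring, and check again.

Emit:
{"api": "carry_out", "payload": {
  "series": [
    {"tx": 0.0, "ty": 0.012, "tz": 0.0, "rx": 0.0, "ry": 0.0, "rz": 0.0, "hand": 0.0},
    {"tx": 0.0, "ty": 0.022, "tz": 0.0, "rx": 0.0, "ry": 0.0, "rz": 0.0, "hand": 0.0},
    {"tx": 0.0, "ty": 0.022, "tz": 0.01, "rx": 0.0, "ry": 0.0, "rz": 0.0, "hand": 0.0},
    {"tx": 0.0, "ty": 0.022, "tz": 0.016, "rx": 0.0, "ry": 0.0, "rz": 0.0, "hand": 0.0},
    {"tx": 0.0, "ty": 0.022, "tz": 0.016, "rx": 0.0, "ry": 0.0, "rz": 0.0, "hand": 0.0}
  ]
}}

```text
time_s: 6.78
ee_pos: [0.596, 0.0108, 0.0382]
eef_rot: [[0.954, 0.298, -0.003], [0.298, -0.954, 0.0], [-0.002, -0.001, -1.0]]
force: [0.5, -0.1, 0.8]
width: 0.003
gripper_force: 0.0
```

```bash
cat >> h.py <<'E'
def look(name=None):
    c=read_camera("side");s=observe();p=np.array(s["ee_pos"]);print("F",np.round(s["force"],1),"ee",np.round(p,4),s["time_s"],"w",s["width"])
    P=np.array([world(c,r,k,c["depth"][r,k]) for r in range(130,230) for k in range(220,330) if c["depth"][r,k]>0])
    n=P[(np.hypot(*(P[:,:2]-p[:2]).T)<.022)&(P[:,2]>.03)&(P[:,2]<.14)]
    X=np.array([.9545,.298]);Y=np.array([.298,-.9545]);d=n[:,:2]-p[:2]
    for a in range(30,125,6):
        m=(n[:,2]*1000>=a)&(n[:,2]*1000<a+6)
        if m.sum(): print(a,m.sum(),"X",np.round([(d[m]@X).min()*1e3,(d[m]@X).max()*1e3]),"Y",np.round([(d[m]@Y).min()*1e3,(d[m]@Y).max()*1e3]))
    if name: cv2.imwrite(name,cv2.resize(c["image"][125:215,215:335,::-1],(800,600),interpolation=cv2.INTER_CUBIC))
E
python3 -c "
from h import *
look('pics/c.png')"
```

```text
F [-0.4  0.4 -1.3] ee [0.5965 0.0108 0.0388] 6.825 w 0.004298664062473121
54 1 X [-3. -3.] Y [4. 4.]
60 15 X [-12.   8.] Y [-6.  8.]
66 19 X [-13.   6.] Y [-3. 12.]
72 31 X [-13.   5.] Y [-4. 14.]
78 30 X [-13.   6.] Y [-5. 14.]
84 27 X [-13.   6.] Y [-5. 15.]
90 32 X [-13.   6.] Y [-4. 16.]
96 23 X [-13.   4.] Y [-9. 16.]
102 20 X [-15.   2.] Y [-14.  14.]
108 26 X [-13.   8.] Y [-15.  16.]
114 23 X [-14.  -8.] Y [-14.  16.]
120 18 X [-17.  -1.] Y [-12.  16.]
```

View pics/c.png

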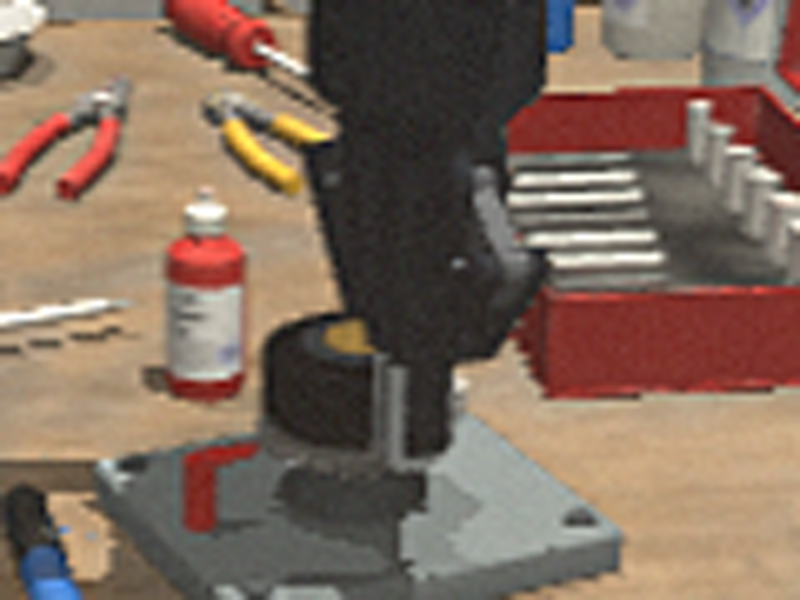

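The tip now really is at z≈0.059 beside the rim, so the pads end about 21 mm above the reported TCP. The finger section is about ±11 mm by ±14 mm, and this height suits the job. I'll approach the rim again.

Emit:
{"api": "carry_out", "payload": {
  "series": [
    {"tx": 0.0, "ty": -0.008, "tz": 0.0, "rx": 0.0, "ry": 0.0, "rz": 0.0, "hand": 0.0},
    {"tx": 0.0, "ty": -0.01, "tz": 0.0, "rx": 0.0, "ry": 0.0, "rz": 0.0, "hand": 0.0},
    {"tx": 0.0, "ty": -0.0115, "tz": 0.0, "rx": 0.0, "ry": 0.0, "rz": 0.0, "hand": 0.0},
    {"tx": 0.0, "ty": -0.013, "tz": 0.0, "rx": 0.0, "ry": 0.0, "rz": 0.0, "hand": 0.0},
    {"tx": 0.0, "ty": -0.013, "tz": 0.0, "rx": 0.0, "ry": 0.0, "rz": 0.0, "hand": 0.0}
  ]
}}

```text
time_s: 7.45
ee_pos: [0.5932, 0.023, 0.0396]
eef_rot: [[0.954, 0.298, 0.0], [0.298, -0.954, -0.0], [0.0, 0.0, -1.0]]
force: [0.0, -0.2, -0.4]
width: -0.0
gripper_force: 0.0
```

Emit:
{"api": "carry_out", "payload": {
  "series": [
    {"tx": 0.0, "ty": -0.001, "tz": 0.0, "rx": 0.0, "ry": 0.0, "rz": 0.0, "hand": 0.0},
    {"tx": 0.0, "ty": -0.002, "tz": 0.0, "rx": 0.0, "ry": 0.0, "rz": 0.0, "hand": 0.0},
    {"tx": 0.0, "ty": -0.0025, "tz": 0.0, "rx": 0.0, "ry": 0.0, "rz": 0.0, "hand": 0.0},
    {"tx": 0.0, "ty": -0.0025, "tz": 0.0, "rx": 0.0, "ry": 0.0, "rz": 0.0, "hand": 0.0}
  ]
}}

```text
time_s: 7.95
ee_pos: [0.5924, 0.0253, 0.0395]
eef_rot: [[0.954, 0.298, 0.0], [0.298, -0.954, -0.0], [0.0, 0.0, -1.0]]
force: [-0.4, -0.9, -0.4]
width: 0.001
gripper_force: 0.0
```

Emit:
{"api": "carry_out", "payload": {
  "series": [
    {"tx": 0.0, "ty": -0.001, "tz": 0.0, "rx": 0.0, "ry": 0.0, "rz": 0.0, "hand": 0.0},
    {"tx": 0.0, "ty": -0.002, "tz": 0.0, "rx": 0.0, "ry": 0.0, "rz": 0.0, "hand": 0.0},
    {"tx": 0.0, "ty": -0.002, "tz": 0.0, "rx": 0.0, "ry": 0.0, "rz": 0.0, "hand": 0.0}
  ]
}}

```text
time_s: 8.32
ee_pos: [0.5921, 0.0266, 0.0397]
eef_rot: [[0.954, 0.298, 0.001], [0.298, -0.954, -0.001], [0.0, 0.001, -1.0]]
force: [0.4, -3.0, -0.3]
width: 0.005
gripper_force: 1.6
```

Emit:
{"api": "carry_out", "payload": {
  "series": [
    {"tx": 0.004, "ty": -0.0008, "tz": 0.0, "rx": 0.0, "ry": 0.0, "rz": 0.0, "hand": 0.0},
    {"tx": 0.008, "ty": -0.0008, "tz": 0.0, "rx": 0.0, "ry": 0.0, "rz": 0.0, "hand": 0.0},
    {"tx": 0.012, "ty": -0.0008, "tz": 0.0, "rx": 0.0, "ry": 0.0, "rz": 0.0, "hand": 0.0},
    {"tx": 0.016, "ty": -0.0008, "tz": 0.0, "rx": 0.0, "ry": 0.0, "rz": 0.0, "hand": 0.0},
    {"tx": 0.02, "ty": -0.0008, "tz": 0.0, "rx": 0.0, "ry": 0.0, "rz": 0.0, "hand": 0.0}
  ]
}}

```text
time_s: 8.95
ee_pos: [0.6116, 0.0326, 0.04]
eef_rot: [[0.954, 0.298, 0.002], [0.298, -0.954, -0.002], [0.001, 0.003, -1.0]]
force: [0.7, -4.4, 0.1]
width: -0.001
gripper_force: 2.5
```

```bash
python3 - <<'E'
from h import *
c=read_camera("side");cv2.imwrite("pics/d.png",cv2.resize(c["image"][150:210,230:310,::-1],(800,600),interpolation=cv2.INTER_CUBIC))
s=observe();print(s["force"],s["ee_pos"])
E
```

```text
[ 1.60394999 -5.46378099  1.40641317] [0.61210538 0.03287787 0.04007847]
```

View pics/d.png

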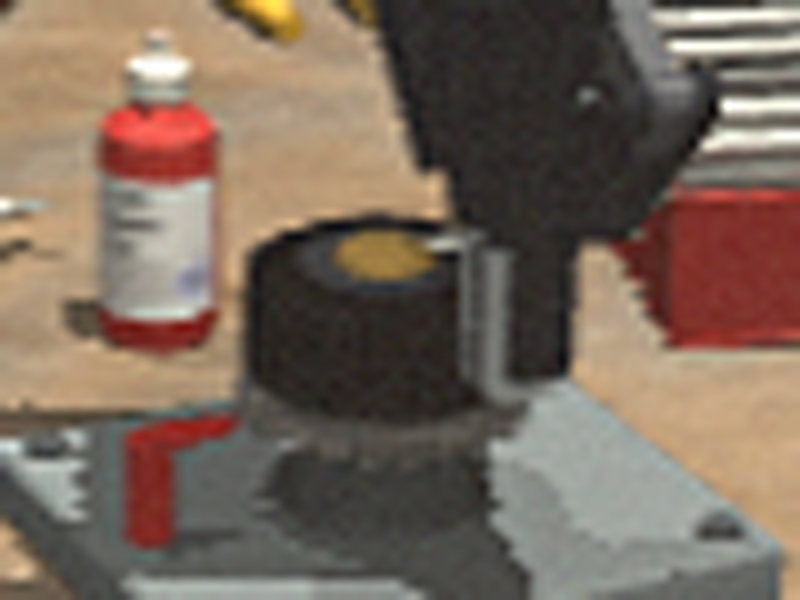

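The picture shows the line at about (450,240), just right of the cap, so the ring has turned counter-clockwise with the finger. It is pressing at about 5 N. Next I'll go round the finger's corner.

Emit:
{"api": "carry_out", "payload": {
  "series": [
    {"tx": 0.0057, "ty": -0.0004, "tz": 0.0, "rx": 0.0, "ry": 0.0, "rz": 0.0, "hand": 0.0},
    {"tx": 0.0106, "ty": -0.0016, "tz": 0.0, "rx": 0.0, "ry": 0.0, "rz": 0.0, "hand": 0.0},
    {"tx": 0.0152, "ty": -0.0035, "tz": 0.0, "rx": 0.0, "ry": 0.0, "rz": 0.0, "hand": 0.0},
    {"tx": 0.0195, "ty": -0.0061, "tz": 0.0, "rx": 0.0, "ry": 0.0, "rz": 0.0, "hand": 0.0},
    {"tx": 0.0233, "ty": -0.0093, "tz": 0.0, "rx": 0.0, "ry": 0.0, "rz": 0.0, "hand": 0.0}
  ]
}}

```text
time_s: 9.62
ee_pos: [0.63, 0.0505, 0.0392]
eef_rot: [[0.954, 0.298, -0.001], [0.298, -0.954, 0.001], [-0.0, -0.001, -1.0]]
force: [0.6, -0.6, 0.7]
width: 0.003
gripper_force: 0.3
```

```bash
cat >> h.py <<'E'
C=np.array([.589,.0715]);AX=np.array([.9545,.298]);AY=np.array([.298,-.9545])
def st(z=.079):
    s=observe();p=np.array(s["ee_pos"]);d=p[:2]-C;f=np.array(s["force"])[:2]
    print("t",round(s["time_s"],2),"XY",np.round([d@AX,d@AY],4),"z",round(p[2],4),"F_XY",np.round([f@AX,f@AY],1),"Fz",round(s["force"][2],1))
    c=read_camera("side");im=c["image"].astype(int);w=[]
    for r in range(160,192):
        for k in range(240,300):
            q=im[r,k]
            if q.min()>125 and q.max()-q.min()<45 and c["depth"][r,k]>0:
                v=world(c,r,k,c["depth"][r,k]);e=v[:2]-C;R=np.hypot(*e)
                if .012<R<.037 and .058<v[2]<.095: w.append([np.degrees(np.arctan2(e[1],e[0])),R*1e3,v[2]*1e3,k,r])
    w=np.array(w)
    if len(w): print("white n",len(w),"az",np.round(w[:,0]).astype(int).tolist(),"R",np.round(w[:,1]).astype(int).tolist(),"z",np.round(w[:,2]).astype(int).tolist())
    y=[world(c,r,k,c["depth"][r,k]) for r in range(160,190) for k in range(245,290) if im[r,k,0]-im[r,k,2]>70 and im[r,k,1]>90 and c["depth"][r,k]>0]
    y=np.array([v for v in y if .07<v[2]<.1])
    if len(y): print("cap",len(y),np.round((y.min(0)+y.max(0))/2,4))
    return c
E
python3 -c "
from h import *
st()"
```

```text
t 9.62 XY [0.0329 0.0323] z 0.0392 F_XY [0.4 0.7] Fz 0.7
white n 6 az [73, 77, 71, 66, 76, 71] R [33, 27, 24, 25, 18, 23] z [80, 79, 80, 80, 80, 78]
cap 31 [0.5882 0.0705 0.0816]
```

Emit:
{"api": "carry_out", "payload": {
  "series": [
    {"tx": 0.0012, "ty": -0.0053, "tz": 0.0, "rx": 0.0, "ry": 0.0, "rz": 0.0, "hand": 0.0},
    {"tx": 0.0036, "ty": -0.0093, "tz": 0.0, "rx": 0.0, "ry": 0.0, "rz": 0.0, "hand": 0.0},
    {"tx": 0.0054, "ty": -0.0136, "tz": 0.0, "rx": 0.0, "ry": 0.0, "rz": 0.0, "hand": 0.0},
    {"tx": 0.0065, "ty": -0.0182, "tz": 0.0, "rx": 0.0, "ry": 0.0, "rz": 0.0, "hand": 0.0},
    {"tx": 0.0069, "ty": -0.0229, "tz": 0.0, "rx": 0.0, "ry": 0.0, "rz": 0.0, "hand": 0.0}
  ]
}}

```text
time_s: 10.3
ee_pos: [0.6328, 0.0738, 0.0405]
eef_rot: [[0.955, 0.298, 0.008], [0.298, -0.955, -0.0], [0.007, 0.002, -1.0]]
force: [8.8, -1.8, -3.6]
width: 0.003
gripper_force: 4.1
```

```bash
python3 -c "
from h import *
st()"
```

```text
t 10.3 XY [0.0424 0.0109] z 0.0405 F_XY [7.9 4.4] Fz -3.6
white n 7 az [101, 100, 102, 97, 101, 96, -9] R [36, 31, 28, 28, 23, 21, 37] z [79, 80, 79, 79, 79, 79, 66]
cap 6 [0.5878 0.0637 0.081 ]
```

Emit:
{"api": "carry_out", "payload": {
  "series": [
    {"tx": 0.0003, "ty": -0.005, "tz": 0.0, "rx": 0.0, "ry": 0.0, "rz": 0.0, "hand": 0.0},
    {"tx": 0.0005, "ty": -0.01, "tz": 0.0, "rx": 0.0, "ry": 0.0, "rz": 0.0, "hand": 0.0},
    {"tx": 0.0005, "ty": -0.015, "tz": 0.0, "rx": 0.0, "ry": 0.0, "rz": 0.0, "hand": 0.0},
    {"tx": 0.0005, "ty": -0.02, "tz": 0.0, "rx": 0.0, "ry": 0.0, "rz": 0.0, "hand": 0.0}
  ]
}}

```text
time_s: 10.85
ee_pos: [0.6276, 0.0943, 0.0409]
eef_rot: [[0.955, 0.297, 0.009], [0.297, -0.955, 0.002], [0.009, 0.0, -1.0]]
force: [7.6, 2.0, -1.6]
width: -0.002
gripper_force: 3.7
```

```bash
python3 -c "
from h import *
st()"
```

```text
t 10.85 XY [ 0.0437 -0.0103] z 0.0409 F_XY [7.8 0.3] Fz -1.6
white n 3 az [135, 138, 129] R [36, 21, 20] z [76, 80, 79]
cap 33 [0.5897 0.0703 0.0822]
```

Emit:
{"api": "carry_out", "payload": {
  "series": [
    {"tx": -0.001, "ty": -0.0054, "tz": 0.0, "rx": 0.0, "ry": 0.0, "rz": 0.0, "hand": 0.0},
    {"tx": -0.0026, "ty": -0.0105, "tz": 0.0, "rx": 0.0, "ry": 0.0, "rz": 0.0, "hand": 0.0},
    {"tx": -0.0055, "ty": -0.015, "tz": 0.0, "rx": 0.0, "ry": 0.0, "rz": 0.0, "hand": 0.0},
    {"tx": -0.0089, "ty": -0.0189, "tz": 0.0, "rx": 0.0, "ry": 0.0, "rz": 0.0, "hand": 0.0},
    {"tx": -0.0126, "ty": -0.0226, "tz": 0.0, "rx": 0.0, "ry": 0.0, "rz": 0.0, "hand": 0.0}
  ]
}}

```text
time_s: 11.52
ee_pos: [0.6083, 0.1135, 0.0414]
eef_rot: [[0.955, 0.297, 0.008], [0.297, -0.955, 0.005], [0.009, -0.002, -1.0]]
force: [6.2, 6.4, -0.3]
width: -0.003
gripper_force: 4.2
```

```bash
python3 -c "
from h import *
st()"
```

```text
t 11.53 XY [ 0.031  -0.0343] z 0.0414 F_XY [ 7.8 -4.3] Fz -0.3
white n 12 az [173, 179, 175, -179, 175, 176, 179, 173, 177, -179, -175, -178] R [31, 29, 27, 24, 22, 20, 17, 15, 13, 31, 30, 34] z [80, 81, 81, 81, 81, 81, 81, 80, 81, 79, 80, 77]
cap 32 [0.5894 0.0697 0.082 ]
```

Emit:
{"api": "carry_out", "payload": {
  "series": [
    {"tx": -0.0039, "ty": -0.0034, "tz": 0.0, "rx": 0.0, "ry": 0.0, "rz": 0.0, "hand": 0.0},
    {"tx": -0.0085, "ty": -0.0059, "tz": 0.0, "rx": 0.0, "ry": 0.0, "rz": 0.0, "hand": 0.0},
    {"tx": -0.0136, "ty": -0.0077, "tz": 0.0, "rx": 0.0, "ry": 0.0, "rz": 0.0, "hand": 0.0},
    {"tx": -0.0189, "ty": -0.0084, "tz": 0.0, "rx": 0.0, "ry": 0.0, "rz": 0.0, "hand": 0.0}
  ]
}}

```text
time_s: 12.08
ee_pos: [0.586, 0.1187, 0.0415]
eef_rot: [[0.955, 0.296, 0.003], [0.296, -0.955, 0.01], [0.006, -0.009, -1.0]]
force: [0.5, 15.7, 5.1]
width: 0.001
gripper_force: 6.9
```

```bash
python3 -c "
from h import *
st()"
```

```text
t 12.07 XY [ 0.0112 -0.046 ] z 0.0415 F_XY [  5.2 -14.9] Fz 5.1
white n 20 az [-169, -147, -154, -144, -146, -134, -144, -142, -139, -137, -138, -142, -139, -138, -140, -136, -139, -139, -139, -135] R [13, 14, 21, 21, 17, 18, 31, 28, 26, 24, 20, 32, 34, 34, 33, 36, 34, 33, 33, 36] z [79, 81, 80, 81, 80, 81, 82, 81, 81, 81, 79, 77, 76, 74, 71, 70, 66, 63, 61, 60]
cap 27 [0.5897 0.0698 0.0824]
```

Emit:
{"api": "carry_out", "payload": {
  "series": [
    {"tx": -0.004, "ty": -0.0018, "tz": 0.0, "rx": 0.0, "ry": 0.0, "rz": 0.0, "hand": 0.0},
    {"tx": -0.009, "ty": -0.0024, "tz": 0.0, "rx": 0.0, "ry": 0.0, "rz": 0.0, "hand": 0.0},
    {"tx": -0.014, "ty": -0.0024, "tz": 0.0, "rx": 0.0, "ry": 0.0, "rz": 0.0, "hand": 0.0},
    {"tx": -0.019, "ty": -0.0024, "tz": 0.0, "rx": 0.0, "ry": 0.0, "rz": 0.0, "hand": 0.0}
  ]
}}

```text
time_s: 12.62
ee_pos: [0.5653, 0.1135, 0.0408]
eef_rot: [[0.955, 0.297, -0.002], [0.297, -0.955, 0.006], [0.0, -0.006, -1.0]]
force: [-1.9, 6.5, 5.7]
width: 0.002
gripper_force: 3.7
```

```bash
python3 -c "
from h import *
st()"
```

```text
t 12.62 XY [-0.0101 -0.0472] z 0.0408 F_XY [ 0.1 -6.8] Fz 5.7
white n 24 az [-115, -104, -94, -109, -103, -96, -108, -102, -96, -102, -101, -97, -101, -101, -105, -101, -105, -101, -105, -101, -105, -101, -105, -101] R [13, 15, 12, 21, 20, 20, 24, 28, 22, 31, 30, 29, 34, 31, 33, 32, 36, 31, 31, 33, 33, 34, 32, 36] z [80, 81, 80, 81, 81, 81, 80, 82, 79, 81, 76, 75, 75, 71, 70, 69, 68, 66, 64, 65, 62, 62, 59, 61]
cap 34 [0.5897 0.0705 0.0822]
```

Emit:
{"api": "carry_out", "payload": {
  "series": [
    {"tx": -0.0055, "ty": 0.0009, "tz": 0.0, "rx": 0.0, "ry": 0.0, "rz": 0.0, "hand": 0.0},
    {"tx": -0.0108, "ty": 0.0023, "tz": 0.0, "rx": 0.0, "ry": 0.0, "rz": 0.0, "hand": 0.0},
    {"tx": -0.0154, "ty": 0.0052, "tz": 0.0, "rx": 0.0, "ry": 0.0, "rz": 0.0, "hand": 0.0},
    {"tx": -0.0195, "ty": 0.0086, "tz": 0.0, "rx": 0.0, "ry": 0.0, "rz": 0.0, "hand": 0.0},
    {"tx": -0.0232, "ty": 0.0125, "tz": 0.0, "rx": 0.0, "ry": 0.0, "rz": 0.0, "hand": 0.0}
  ]
}}

```text
time_s: 13.3
ee_pos: [0.5468, 0.0906, 0.039]
eef_rot: [[0.955, 0.298, -0.002], [0.298, -0.955, 0.0], [-0.002, -0.001, -1.0]]
force: [-2.4, 3.1, 1.1]
width: 0.004
gripper_force: 2.3
```

```bash
python3 -c "
from h import *
st()"
```

```text
t 13.3 XY [-0.0346 -0.0308] z 0.039 F_XY [-1.4 -3.7] Fz 1.1
white n 21 az [-54, -38, -47, -27, -60, -50, -49, -47, -39, -52, -51, -41, -48, -49, -41, -50, -37, -46, -43, -50, -52] R [14, 15, 19, 18, 23, 22, 25, 27, 28, 29, 32, 31, 31, 32, 31, 32, 30, 31, 29, 32, 33] z [82, 81, 83, 80, 83, 82, 82, 83, 81, 82, 82, 78, 74, 72, 70, 70, 67, 66, 63, 62, 60]
cap 34 [0.5881 0.0698 0.0838]
```

Emit:
{"api": "carry_out", "payload": {
  "series": [
    {"tx": -0.0031, "ty": 0.0042, "tz": 0.0, "rx": 0.0, "ry": 0.0, "rz": 0.0, "hand": 0.0},
    {"tx": -0.0055, "ty": 0.0089, "tz": 0.0, "rx": 0.0, "ry": 0.0, "rz": 0.0, "hand": 0.0},
    {"tx": -0.0071, "ty": 0.0139, "tz": 0.0, "rx": 0.0, "ry": 0.0, "rz": 0.0, "hand": 0.0},
    {"tx": -0.0078, "ty": 0.0194, "tz": 0.0, "rx": 0.0, "ry": 0.0, "rz": 0.0, "hand": 0.0}
  ]
}}

```text
time_s: 13.85
ee_pos: [0.5441, 0.0695, 0.0388]
eef_rot: [[0.954, 0.299, -0.006], [0.299, -0.954, -0.0], [-0.006, -0.001, -1.0]]
force: [-8.1, 0.9, 4.4]
width: -0.0
gripper_force: 3.9
```

```bash
python3 -c "
from h import *
st()"
```

```text
t 13.85 XY [-0.0435 -0.0115] z 0.0388 F_XY [-7.5 -3.3] Fz 4.4
white n 17 az [9, 10, -7, -3, 5, -15, -17, -20, -14, -18, -13, -14, -20, -172, -172, -13, -14] R [14, 16, 18, 20, 23, 13, 18, 20, 22, 25, 27, 29, 32, 37, 35, 32, 32] z [81, 81, 83, 82, 81, 81, 82, 82, 81, 82, 81, 82, 66, 64, 64, 61, 59]
cap 33 [0.5876 0.0697 0.0848]
```

Emit:
{"api": "carry_out", "payload": {
  "series": [
    {"tx": -0.0004, "ty": 0.005, "tz": 0.0, "rx": 0.0, "ry": 0.0, "rz": 0.0, "hand": 0.0},
    {"tx": -0.0006, "ty": 0.01, "tz": 0.0, "rx": 0.0, "ry": 0.0, "rz": 0.0, "hand": 0.0},
    {"tx": -0.0006, "ty": 0.015, "tz": 0.0, "rx": 0.0, "ry": 0.0, "rz": 0.0, "hand": 0.0},
    {"tx": -0.0006, "ty": 0.0205, "tz": 0.0, "rx": 0.0, "ry": 0.0, "rz": 0.0, "hand": 0.0}
  ]
}}

```text
time_s: 14.4
ee_pos: [0.5506, 0.0489, 0.0392]
eef_rot: [[0.954, 0.299, -0.003], [0.299, -0.954, -0.002], [-0.004, 0.001, -1.0]]
force: [-4.7, -1.0, 2.6]
width: 0.002
gripper_force: 2.1
```

```bash
python3 -c "
from h import *
st()"
```

```text
t 14.4 XY [-0.0434  0.0101] z 0.0392 F_XY [-4.8 -0.5] Fz 2.6
white n 11 az [31, 43, 36, 36, 28, 21, 25, 18, 29, 20, 19] R [33, 18, 19, 22, 23, 23, 27, 28, 14, 15, 18] z [82, 82, 82, 81, 82, 83, 82, 83, 82, 82, 82]
cap 36 [0.589  0.0758 0.0838]
```

Emit:
{"api": "carry_out", "payload": {
  "series": [
    {"tx": 0.0005, "ty": 0.0065, "tz": 0.0, "rx": 0.0, "ry": 0.0, "rz": 0.0, "hand": 0.0},
    {"tx": 0.0021, "ty": 0.0116, "tz": 0.0, "rx": 0.0, "ry": 0.0, "rz": 0.0, "hand": 0.0},
    {"tx": 0.0047, "ty": 0.0165, "tz": 0.0, "rx": 0.0, "ry": 0.0, "rz": 0.0, "hand": 0.0},
    {"tx": 0.0081, "ty": 0.0207, "tz": 0.0, "rx": 0.0, "ry": 0.0, "rz": 0.0, "hand": 0.0},
    {"tx": 0.0119, "ty": 0.0245, "tz": 0.0, "rx": 0.0, "ry": 0.0, "rz": 0.0, "hand": 0.0}
  ]
}}

```text
time_s: 15.08
ee_pos: [0.5705, 0.0294, 0.0397]
eef_rot: [[0.954, 0.299, -0.001], [0.299, -0.954, -0.002], [-0.001, 0.002, -1.0]]
force: [-3.6, -3.8, 1.9]
width: 0.0
gripper_force: 2.4
```

Emit:
{"api": "carry_out", "payload": {
  "series": [
    {"tx": 0.0044, "ty": 0.0031, "tz": 0.0, "rx": 0.0, "ry": 0.0, "rz": 0.0, "hand": 0.0},
    {"tx": 0.0092, "ty": 0.0056, "tz": 0.0, "rx": 0.0, "ry": 0.0, "rz": 0.0, "hand": 0.0},
    {"tx": 0.0143, "ty": 0.0072, "tz": 0.0, "rx": 0.0, "ry": 0.0, "rz": 0.0, "hand": 0.0},
    {"tx": 0.0197, "ty": 0.0083, "tz": 0.0, "rx": 0.0, "ry": 0.0, "rz": 0.0, "hand": 0.0}
  ]
}}

```text
time_s: 15.58
ee_pos: [0.5931, 0.0265, 0.0401]
eef_rot: [[0.954, 0.299, 0.003], [0.299, -0.954, -0.004], [0.001, 0.004, -1.0]]
force: [-1.0, -5.8, 0.8]
width: 0.0
gripper_force: 3.8
```

```bash
python3 -c "
from h import *
st()"
```

```text
t 15.57 XY [-0.0095  0.0442] z 0.0401 F_XY [-2.7  5.2] Fz 0.8
white n 4 az [108, 107, 105, 99] R [32, 28, 25, 25] z [83, 85, 83, 83]
cap 9 [0.5814 0.0671 0.0863]
```

Emit:
{"api": "carry_out", "payload": {
  "series": [
    {"tx": 0.005, "ty": 0.0, "tz": 0.0, "rx": 0.0, "ry": 0.0, "rz": 0.0, "hand": 0.0},
    {"tx": 0.01, "ty": 0.0, "tz": 0.0, "rx": 0.0, "ry": 0.0, "rz": 0.0, "hand": 0.0},
    {"tx": 0.015, "ty": 0.0, "tz": 0.0, "rx": 0.0, "ry": 0.0, "rz": 0.0, "hand": 0.0},
    {"tx": 0.02, "ty": 0.0, "tz": 0.0, "rx": 0.0, "ry": 0.0, "rz": 0.0, "hand": 0.0}
  ]
}}

```text
time_s: 16.12
ee_pos: [0.6133, 0.0328, 0.0405]
eef_rot: [[0.954, 0.298, 0.005], [0.298, -0.954, -0.003], [0.004, 0.004, -1.0]]
force: [-0.3, -3.1, 1.0]
width: 0.0
gripper_force: 1.9
```

Emit:
{"api": "carry_out", "payload": {
  "series": [
    {"tx": 0.0045, "ty": -0.0005, "tz": 0.0, "rx": 0.0, "ry": 0.0, "rz": 0.0, "hand": 0.0},
    {"tx": 0.0097, "ty": -0.0022, "tz": 0.0, "rx": 0.0, "ry": 0.0, "rz": 0.0, "hand": 0.0},
    {"tx": 0.0144, "ty": -0.0048, "tz": 0.0, "rx": 0.0, "ry": 0.0, "rz": 0.0, "hand": 0.0},
    {"tx": 0.0186, "ty": -0.0081, "tz": 0.0, "rx": 0.0, "ry": 0.0, "rz": 0.0, "hand": 0.0}
  ]
}}

```text
time_s: 16.62
ee_pos: [0.6272, 0.0481, 0.0402]
eef_rot: [[0.954, 0.298, 0.002], [0.298, -0.954, -0.0], [0.002, 0.001, -1.0]]
force: [2.5, -2.0, 3.3]
width: 0.003
gripper_force: 1.8
```

```bash
python3 -c "
from h import *
st()"
```

```text
t 16.62 XY [0.0295 0.0338] z 0.0402 F_XY [1.8 2.6] Fz 3.3
white n 4 az [174, 170, 176, 167] R [22, 20, 17, 15] z [85, 85, 85, 84]
cap 30 [0.5879 0.0687 0.0868]
```

Emit:
{"api": "carry_out", "payload": {
  "series": [
    {"tx": 0.0028, "ty": -0.0027, "tz": 0.0, "rx": 0.0, "ry": 0.0, "rz": 0.0, "hand": 0.0},
    {"tx": 0.0054, "ty": -0.0059, "tz": 0.0, "rx": 0.0, "ry": 0.0, "rz": 0.0, "hand": 0.0},
    {"tx": 0.0073, "ty": -0.0091, "tz": 0.0, "rx": 0.0, "ry": 0.0, "rz": 0.0, "hand": 0.0}
  ]
}}

```text
time_s: 17.05
ee_pos: [0.6312, 0.0586, 0.0397]
eef_rot: [[0.954, 0.298, 0.002], [0.298, -0.954, -0.001], [0.002, 0.001, -1.0]]
force: [5.1, -2.6, 0.9]
width: 0.005
gripper_force: 3.2
```

```bash
python3 -c "
from h import *
c=st()
cv2.imwrite('pics/e.png',cv2.resize(c['image'][150:210,230:310,::-1],(800,600),interpolation=cv2.INTER_CUBIC))"
```

```text
t 17.05 XY [0.0364 0.0249] z 0.0397 F_XY [4.1 4. ] Fz 0.9
white n 9 az [-171, -173, -164, -167, -171, -169, -165, -162, -165] R [21, 18, 17, 14, 30, 28, 26, 24, 34] z [85, 84, 85, 85, 84, 84, 84, 84, 80]
cap 15 [0.5877 0.0698 0.0872]
```

View pics/e.png

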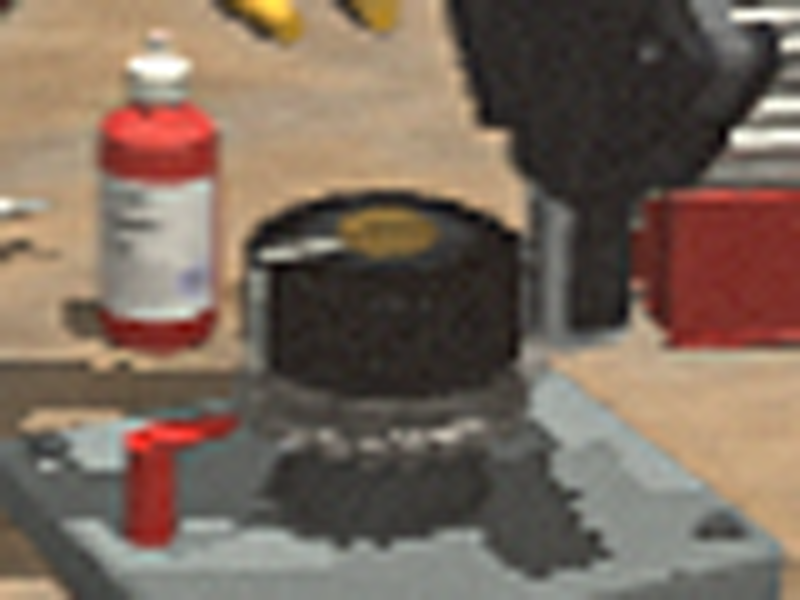

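The white line, at about (258,260) to (258,350), now stands almost over the pointer tip at (238,425). Its bearing is about -167°, against -163° for the pointer. I'll withdraw straight out from the rim, then up and away.

Emit:
{"api": "carry_out", "payload": {
  "series": [
    {"tx": 0.009, "ty": 0.005, "tz": 0.0, "rx": 0.0, "ry": 0.0, "rz": 0.0, "hand": 0.0},
    {"tx": 0.027, "ty": 0.014, "tz": 0.0, "rx": 0.0, "ry": 0.0, "rz": 0.0, "hand": 0.0},
    {"tx": 0.027, "ty": 0.014, "tz": -0.05, "rx": 0.0, "ry": 0.0, "rz": 0.0, "hand": 0.0},
    {"tx": 0.027, "ty": 0.014, "tz": -0.105, "rx": 0.0, "ry": 0.0, "rz": 0.0, "hand": 0.0},
    {"tx": 0.027, "ty": 0.014, "tz": -0.16, "rx": 0.0, "ry": 0.0, "rz": 0.0, "hand": 0.0}
  ]
}}

```text
time_s: 17.73
ee_pos: [0.6587, 0.0542, 0.199]
eef_rot: [[0.954, 0.298, -0.006], [0.298, -0.954, 0.002], [-0.005, -0.004, -1.0]]
force: [0.4, 0.2, 0.9]
width: 0.004
gripper_force: 0.0
```

Emit:
{"api": "carry_out", "payload": {
  "series": [
    {"tx": -0.044, "ty": 0.037, "tz": 0.0, "rx": 0.0, "ry": 0.0, "rz": 0.0, "hand": 0.0},
    {"tx": -0.088, "ty": 0.075, "tz": 0.0, "rx": 0.0, "ry": 0.0, "rz": 0.0, "hand": 0.0},
    {"tx": -0.132, "ty": 0.112, "tz": 0.0, "rx": 0.0, "ry": 0.0, "rz": 0.0, "hand": 0.0},
    {"tx": -0.176, "ty": 0.15, "tz": 0.0, "rx": 0.0, "ry": 0.0, "rz": 0.0, "hand": 0.0},
    {"tx": -0.22, "ty": 0.187, "tz": 0.0, "rx": 0.0, "ry": 0.0, "rz": 0.0, "hand": 0.0}
  ]
}}

```text
time_s: 18.35
ee_pos: [0.5041, -0.1908, 0.1981]
eef_rot: [[0.954, 0.298, -0.003], [0.298, -0.954, 0.004], [-0.002, -0.005, -1.0]]
force: [0.4, -0.7, 0.5]
width: -0.003
gripper_force: 0.0
```

Emit:
{"api": "carry_out", "payload": {
  "series": [
    {"tx": -0.03, "ty": 0.04, "tz": 0.0, "rx": 0.0, "ry": 0.0, "rz": 0.0, "hand": 0.0},
    {"tx": -0.06, "ty": 0.08, "tz": 0.0, "rx": 0.0, "ry": 0.0, "rz": 0.0, "hand": 0.0},
    {"tx": -0.06, "ty": 0.08, "tz": 0.0, "rx": 0.0, "ry": 0.0, "rz": 0.0, "hand": 0.0}
  ]
}}

```text
time_s: 18.73
ee_pos: [0.4709, -0.2865, 0.1981]
eef_rot: [[0.956, 0.294, -0.003], [0.294, -0.956, 0.004], [-0.002, -0.004, -1.0]]
force: [0.5, 0.3, -0.5]
width: -0.001
gripper_force: 0.0
```

```bash
python3 - <<'E'
from h import *
c=read_camera("top");s=observe();print(s["time_s"],s["ee_pos"],np.round(s["force"],1))
im=c["image"].astype(int);W=[];Rd=[];Y=[]
for r in range(165,215):
    for k in range(210,255):
        q=im[r,k];d=c["depth"][r,k]
        if not d: continue
        v=world(c,r,k,d);R=np.hypot(*(v[:2]-C))
        if q.min()>120 and q.max()-q.min()<50 and v[2]>.065 and R<.04: W.append(v)
        if q[0]>150 and q[1]<90 and q[2]<90: Rd.append(v)
        if q[0]-q[2]>70 and q[1]>90 and v[2]>.07 : Y.append(v)
W,Rd,Y=map(np.array,(W,Rd,Y));c0=Y.mean(0)
print("cap",c0.round(4));a=lambda P:np.degrees(np.arctan2(*(P.mean(0)-c0)[1::-1]))
print("line az",a(W),len(W),"pointer az",a(Rd),len(Rd),Rd.mean(0))
for q in("axle_nut","spanner_13","screwdriver_green","thread_lock","marker_blue"):
    for f in find_in("top",q)[:1]: print(q,np.round(f["position"],1),round(f["score"],2))
cv2.imwrite("pics/f.png",cv2.resize(c["image"][130:290,130:340,::-1],(787,600),interpolation=cv2.INTER_CUBIC))
E
```

```text
18.775 [ 0.47156447 -0.28501358  0.19810117] [0.1 0.3 0.5]
cap [0.5885 0.0727 0.087 ]
line az -159.36912159943515 32 pointer az -162.78667486287029 35 [0.53854322 0.05724466 0.04043719]
axle_nut [166.4 310.6] 0.58
spanner_13 [171.7 284.1] 0.78
screwdriver_green [261.8 160.6] 0.93
thread_lock [204.8 174. ] 0.51
marker_blue [232.9 242.1] 0.82
```

View pics/f.png

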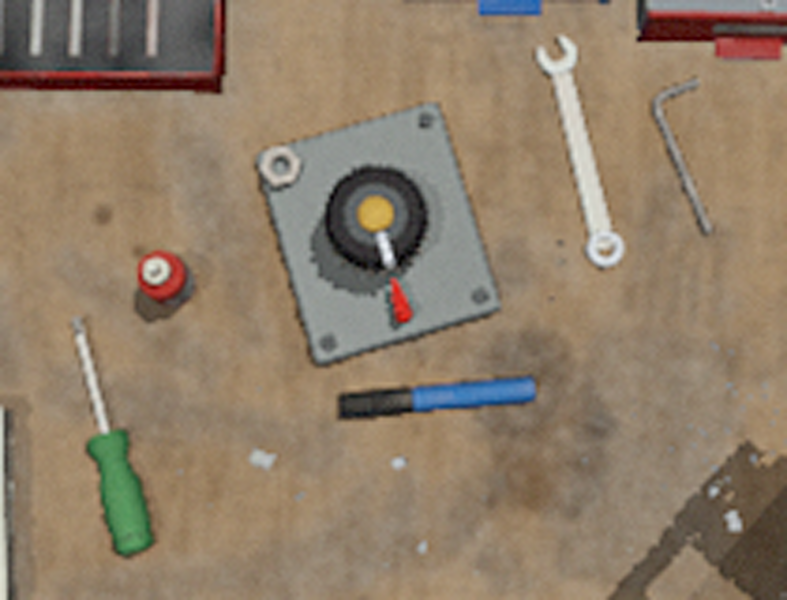

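The white line at (388,250) points at the red pointer at (398,300), about 3° off. The stand and all the loose parts are where they were. The cap is at z≈0.087, which fits a rise of about 1.5 turns.

```bash
python3 -c "
from station import *
print(job_done())"
```

```text
the job is handed in; nothing more can be done
None
```

The ring was rolled counter-clockwise about 1.57 turns, once past the pointer and round to it again; its white line stands about 3° from the pointer on the second meeting, the arm is clear, the stand and loose parts look unmoved, and the job is handed in (no verdict was returned).

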